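# Load the sample tray and set two lens adjusters before opening the shutter

### The arm

A 6-joint arm with a two-finger parallel gripper is mounted at the origin on the work surface. World frame = base frame: x ahead of the robot, y to its left, z up, the work surface at z = 0. Lengths are in mm, angles in rad, forces in N, time in s.
With the tool pointing down it reaches from about 275 to 825 mm from the base axis. Payload 4.9 kg.
Tool frame: the origin (TCP) lies at the very end of the fingers, on their centre line; the grasp point (between the pads) lies 19 mm behind it; z points along the fingers, y is the direction in which the jaws open and shut (so a half turn about z gives the same grasp; the last joint's range is limited). The gripper opens to 85 mm and grips with 20 to 120 N. Pads are 22 mm wide; open, the fingers measure 114 mm over their backs; the gripper's body (76 mm by 85 mm) begins 54 mm behind the grasp point. The pads swing forward as they close: fully open they stand 13 mm farther back than shut.
Start: joints at [-1.275, 0.326, -0.193, 1.052, 0, 1.437], TCP at [229.192, -499.989, 231.281] pointing down, gripper open.
Joint ranges: [-2.65, 2.65], [-0.97, 1.79], [-1.3, 1.35], [-1.93, 2.1], [-1.47, 1.37], [-3.14, 3.14]. Speed limits (rad/s): [2.57, 2.57, 3.14, 3.14, 3.14, 3.14].

### API

Orientations are given as [roll, pitch, yaw] about the fixed x, y, z axes, in that order (R = Rz(yaw) Ry(pitch) Rx(roll)).
In Python, from bench import bot, solve_ik, imaging gives the robot as it stands. Calls block until the motion is done:
- bot.move_ptp(position, orientation): joint-space move of the TCP to a pose.
- bot.movel(position, rot=None, max_speed=150, threshold=None): straight line of the TCP; rot=None keeps the orientation; max_speed is the mean speed in mm/s. With threshold (N) it stops when the force on the tool has changed by that much, and returns True; else False.
- bot.move_j(angles): joint-space move.
- bot.grip(opening, effort=None): opening from 0.0 (shut) to 1.0 (fully open); effort is the grip in N (None keeps the last); returns when the fingers have stopped.
- bot.dwell(seconds).
- solve_ik(position, orientation): joint angles nearest the present ones, or None.
- bot.get_state(): the state.
- imaging.capture(name): name is "side" or "top" or "wrist"; returns the picture (400x640x3 uint8, blue, green, red); there is no depth.
- imaging.camera_model(name): a dict with "K" (3x3 intrinsics, pixels), "position" and "rotation" of the camera in the world. Camera axes: x right, y up, looking along -z (the intrinsics and any distortion apply to the point x, -y, -z); pixel columns grow to the right and rows downward; lengths in mm; the calibration is good to about 2 mm. A picture is of the moment at which its call begins: read the wrist's pose just before it. camera_model takes no time and is no camera call; for the wrist camera it gives the pose at the moment of the call.
A pose or a line that the arm cannot do raises bot.IKError and nothing moves.
- bot.sign_off(): hands the job in, once; it reports no verdict.
The state is a dict: "t": time; "qpos": joint angles; "joint_velocities": joint speeds; "effort": joint torques, N m; "tcp_pos": TCP position; "orientation": TCP orientation; "contact_force": force on the tool from outside, world axes, zero at the start; "wrist_torque": the same for the moment, N m; "opening": opening from 0.0 (shut) to 1.0 (fully open).
Only numpy, scipy, OpenCV 4.12 (cv2) and the standard library are available. Lean on these libraries where they do the work, as an engineer would, in place of code of your own. Each camera call takes 0.05 s, during which the arm holds its last target.

### The job

Get the bench ready for a measurement: stand every sample cell upright in the grey tray, one to a pocket, and turn the knobs of the two adjuster units until the pointer of the unit that carries the large lens stands on its brass tab farther from the knob, and the pointer of the unit with the small lens stands on its tab nearer to the knob. Only when all of that is done, throw the shutter lever fully over to open, away from the robot. Do not shift the brass tabs or the other things on the bench.

Things in the scene. Friction and masses are not known exactly. Their poses are not given: they have to be found in the camera images.
- unit_1: Black-based adjuster unit, 90 (x) x 260 (y) mm base plate 16 mm thick, fixed to the bench; origin at the centre of the underside, own y runs along the unit from its knob end (knob axis at y = -85 mm) past the scale (around y = 0) to the lens platform (lens axis at y = +90 mm); z up. The two units are alike and may stand on either side.
- knob_1_grip (a point): Centre of unit_1's round dark knob, 32 mm diameter, 28 mm tall (point 60 mm above the bench, knob from 44 to 72 mm, over a 50 mm square gearbox 40 mm high). Axis vertical; grip at any yaw; turns lightly (0.04 N m), stays put. Pointer moves 6 mm per rad: clockwise from above drives it away from the knob (unit's +y). Starts in mid-travel, stops 5.2 rad either way.
- pointer_1_tip (a point): Tip of unit_1's dark steel pointer, a 2 mm wide needle lying along the unit's x over the white scale, 33 mm above the bench; slides along the unit's y with the knob, up to 31 mm either way.
- mark_near_1 (a point): Middle of the top (40 mm above the bench) of one of unit_1's two brass index tabs, the one nearer the knob; 12 (x) x 5 (y) mm, standing 24 mm tall, beside the white scale on its robot side, 10 to 26 mm to this side of the scale's middle. The pointer stands on it when the needle is level with the tab's middle along the unit's y, within the tab's width.
- mark_far_1 (a point): Middle of the top (40 mm above the bench) of one of unit_1's two brass index tabs, the one farther from the knob; 12 (x) x 5 (y) mm, standing 24 mm tall, beside the white scale on its robot side, 10 to 26 mm to this side of the scale's middle. The pointer stands on it when the needle is level with the tab's middle along the unit's y, within the tab's width.
- unit_2: Black-based adjuster unit, 90 (x) x 260 (y) mm base plate 16 mm thick, fixed to the bench; origin at the centre of the underside, own y runs along the unit from its knob end (knob axis at y = -85 mm) past the scale (around y = 0) to the lens platform (lens axis at y = +90 mm); z up. The two units are alike and may stand on either side.
- knob_2_grip (a point): Centre of unit_2's round dark knob, 32 mm diameter, 28 mm tall (point 60 mm above the bench, knob from 44 to 72 mm, over a 50 mm square gearbox 40 mm high). Axis vertical; grip at any yaw; turns lightly (0.04 N m), stays put. Pointer moves 6 mm per rad: clockwise from above drives it away from the knob (unit's +y). Starts in mid-travel, stops 5.2 rad either way.
- pointer_2_tip (a point): Tip of unit_2's dark steel pointer, a 2 mm wide needle lying along the unit's x over the white scale, 33 mm above the bench; slides along the unit's y with the knob, up to 31 mm either way.
- mark_near_2 (a point): Middle of the top (40 mm above the bench) of one of unit_2's two brass index tabs, the one nearer the knob; 12 (x) x 5 (y) mm, standing 24 mm tall, beside the white scale on its robot side, 10 to 26 mm to this side of the scale's middle. The pointer stands on it when the needle is level with the tab's middle along the unit's y, within the tab's width.
- mark_far_2 (a point): Middle of the top (40 mm above the bench) of one of unit_2's two brass index tabs, the one farther from the knob; 12 (x) x 5 (y) mm, standing 24 mm tall, beside the white scale on its robot side, 10 to 26 mm to this side of the scale's middle. The pointer stands on it when the needle is level with the tab's middle along the unit's y, within the tab's width.
- lens_large_center (a point): Centre of the large lens, 54 mm glass in a black 62 mm ring upright on a short post, 99 mm above the bench, fixed on the platform of one of the units; the ring's top is 130 mm above the bench.
- lens_small_center (a point): Centre of the small lens, 24 mm glass in a black 32 mm ring, same post and height, fixed on the platform of the other unit; the ring's top is 115 mm above the bench.
- tray: Grey sample tray, 64 (x) x 244 (y) x 15 mm high, fixed to the bench, with four square pockets in a row along its y; walls and floor 4 mm thick. The pockets are centred at y = -90, -30, 30 and 90 mm of the tray, each 56 x 56 mm wide and 11 mm deep. Origin at the centre of the underside, z up.
- cell_1_mid (a point): Middle of an aluminium sample cell, an upright cylinder 36 mm in diameter and 40 mm tall, 90 g, with a green glass window in the top and a black band near its foot; this point is half-way up (20 mm). Two to four of the cells are there; an absent one has no pose.
- cell_2_mid (a point): Middle of an aluminium sample cell, an upright cylinder 36 mm in diameter and 40 mm tall, 90 g, with a green glass window in the top and a black band near its foot; this point is half-way up (20 mm). Two to four of the cells are there; an absent one has no pose.
- cell_3_mid (a point): Middle of an aluminium sample cell, an upright cylinder 36 mm in diameter and 40 mm tall, 90 g, with a green glass window in the top and a black band near its foot; this point is half-way up (20 mm). Two to four of the cells are there; an absent one has no pose.
- cell_4_mid (a point): Middle of an aluminium sample cell, an upright cylinder 36 mm in diameter and 40 mm tall, 90 g, with a green glass window in the top and a black band near its foot; this point is half-way up (20 mm). Two to four of the cells are there; an absent one has no pose.
- shutter (a joint): Angle of the black shutter lever in rad: 0 closed (leaning towards the robot), 1.0 open (leaning away from it); stays where it is left.
- shutter_tip (a point): Tip of the shutter lever, a 70 mm long lever on a small grey block fixed to the bench; it swings in the vertical plane along the block's x (from towards the robot to away from it).
- screwdriver: Bystander: screwdriver, 170 mm, lying; origin at its underside.
- spanner: Bystander: open spanner, 130 mm, lying; origin at its underside.
- spare_post: Bystander: steel post, 25 mm diameter, 75 mm tall, standing; origin at its underside.
- spare_ring: Bystander: black ring, 56 mm outside, 10 mm thick, lying flat; origin at its underside.
- lens_fluid: Bystander: white closed bottle, 50 mm diameter, 120 mm tall; origin at its underside.
There are look-alikes about, which are no part of the job. What is shaped like the part that bears cell_2_mid but orange or turquoise is not meant.

How it is judged:
By the outcome, as a careful person would: the job done as asked, in the order asked, and still so for the second after the job is handed in, with the robot touching nothing.
Of cell_1, cell_2, cell_3, cell_4 only 2 to 4 are there at a start; the rules pass over those that are not, and their reading is None.
At some moment in a run one of cell_1, cell_2, cell_3, cell_4 may be knocked a few centimetres aside while the robot is not near it.
It also fails if it takes over 210 s, if anything falls off the work surface, if the arm or the gripper's body presses on something with over 40 N, if the wrist force passes 120 N, or if a joint passes its speed limit or range.

## Working session

There is one attempt and no reset: what is moved stays moved. The work goes in short steps, each a Python script; the robot and the scene stay as the last script left them, time stands still between calls to the robot, and variables do not carry over. Pictures are saved under pics/ and viewed, and the job is handed in when it is done.

```bash
ls; mkdir -p pics; python3 - <<'E'
from bench import bot, imaging
import cv2,numpy as np
print(bot.get_state()['t'])
for n in ("top","side","wrist"):
    m=imaging.camera_model(n); print(n,m)
    cv2.imwrite(f"pics/{n}0.png",imaging.capture(n))
E
```

```text
pics
0.0
top {'K': array([[386.96652685,   0.        , 322.18647425],
       [  0.        , 386.96652685, 188.35972106],
       [  0.        ,   0.        ,   1.        ]]), 'position': array([ 449.68569583,   22.96531494, 1067.03816035]), 'rotation': array([ 0.1077171 , -0.02919341, -1.54641927])}
side {'K': array([[366.46654942,   0.        , 320.19236516],
       [  0.        , 366.46654942, 195.69252969],
       [  0.        ,   0.        ,   1.        ]]), 'position': array([325.89943139, 732.45546993, 774.10170324]), 'rotation': array([ 0.86634327,  0.02152758, -2.83540654])}
wrist {'K': array([[298.65673689,   0.        , 319.80607647],
       [  0.        , 298.65673689, 198.09052895],
       [  0.        ,   0.        ,   1.        ]]), 'position': array([ 295.38591612, -469.37962259,  374.48343899]), 'rotation': array([-0.29337747,  0.00245754, -1.14208777])}
```

View pics/top0.png

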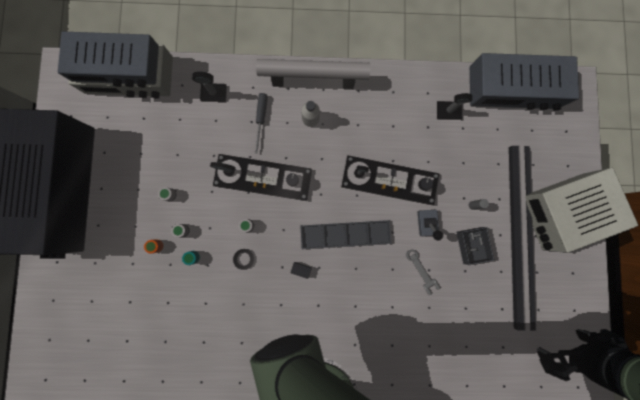

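View pics/side0.png

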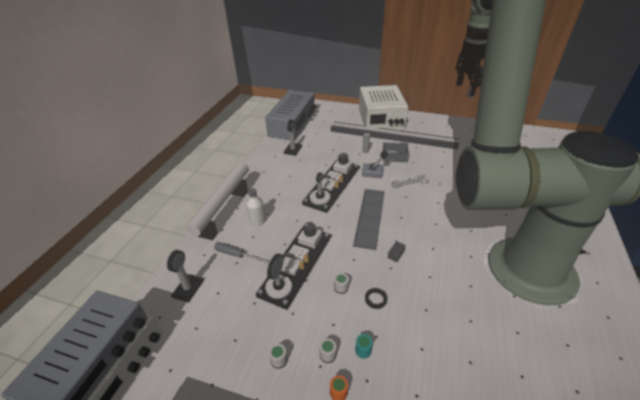

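View pics/wrist0.png

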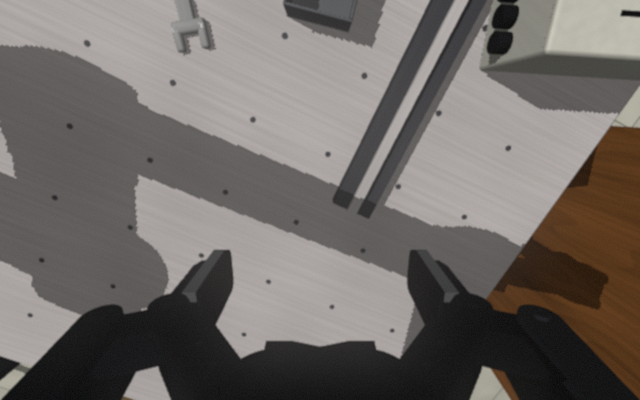

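The top view shows three green-topped aluminium cells at about (167,194), (180,231) and (247,226). The look-alikes are orange at (152,246) and turquoise at (190,258). The large lens appears to be on the left unit, which I'll check in close crops.

```bash
cat > h.py <<'E'
from bench import bot, solve_ik, imaging
import numpy as np, cv2
from scipy.spatial.transform import Rotation as Ro
def cam(n):
    m=imaging.camera_model(n); return m['K'],np.array(m['position']),Ro.from_euler('xyz',m['rotation']).as_matrix()
def ray(c,u,v):
    K,p,R=c; d=R@np.array([(u-K[0,2])/K[0,0],-(v-K[1,2])/K[1,1],-1.]); return p,d
def onz(c,u,v,z):
    p,d=ray(c,u,v); return p+d*(z-p[2])/d[2]
def proj(c,P):
    K,p,R=c; q=R.T@(np.asarray(P,float)-p); return np.array([K[0,2]+K[0,0]*q[0]/-q[2],K[1,2]-K[1,1]*q[1]/-q[2]])
def shot(n,f=None):
    c=cam(n); im=imaging.capture(n)
    if f: cv2.imwrite('pics/'+f,im)
    return c,im
def blobs(im,lo,hi,amin=6):
    m=cv2.inRange(cv2.cvtColor(im,cv2.COLOR_BGR2HSV),lo,hi)
    n,l,s,ce=cv2.connectedComponentsWithStats(m)
    return [(ce[i],s[i,4],s[i,:4]) for i in range(1,n) if s[i,4]>=amin]
def greens(c,im,z=40,lo=(55,110,40),hi=(80,255,255)):
    return [(onz(c,*b[0],z)[:2].round(1),b[0].round(1),b[1]) for b in blobs(im,lo,hi)]
E
python3 - <<'E'
from h import *
c=cam('top'); im=cv2.imread('pics/top0.png')
print(cv2.imread('pics/top0.png').shape)
hsv=cv2.cvtColor(im,cv2.COLOR_BGR2HSV)
for u,v in [(167,194),(180,231),(247,226),(152,246),(190,258)]: print(hsv[v,u],onz(c,u,v,40).round())
print(greens(c,im,40,(40,80,30),(90,255,255)))
s=cam('side'); si=cv2.imread('pics/side0.png'); print(greens(s,si,40,(40,80,30),(90,255,255)))
A=cv2.resize(im[140:215,195:455],None,fx=3,fy=3,interpolation=cv2.INTER_CUBIC)
cv2.imwrite('pics/c1.png',A)
B=cv2.resize(im[180:300,135:255],None,fx=5,fy=5,interpolation=cv2.INTER_CUBIC);cv2.imwrite('pics/c2.png',B)
C=cv2.resize(si[140:310,240:420],None,fx=3.5,fy=3.5,interpolation=cv2.INTER_CUBIC);cv2.imwrite('pics/c3.png',C)
D=cv2.resize(im[190:300,290:500],None,fx=3.5,fy=3.5,interpolation=cv2.INTER_CUBIC);cv2.imwrite('pics/c4.png',D)
E
```

```text
(400, 640, 3)
[64 84 85] [535. 404.  40.]
[ 65 110  81] [439. 364.  40.]
[ 64 106  82] [457. 191.  40.]
[ 52 108  73] [399. 434.  40.]
[ 70 142  77] [370. 334.  40.]
[(array([537.4, 412.6]), array([163.9, 193.1]), np.int32(39)), (array([458.9, 196.7]), array([244.8, 225.1]), np.int32(42)), (array([441. , 370.9]), array([177.5, 230.3]), np.int32(47)), (array([398.5, 438.5]), array([150.1, 246.1]), np.int32(43)), (array([371.2, 335.5]), array([189.5, 257.7]), np.int32(166))]
[(array([369.3, 348. ]), array([363.5, 345.5]), np.int32(307)), (array([441.5, 371.2]), array([327.2, 346. ]), np.int32(40)), (array([537.9, 412.7]), array([276.7, 351.5]), np.int32(52)), (array([398.6, 438.1]), array([338.5, 384.2]), np.int32(88))]
```

View pics/c1.png

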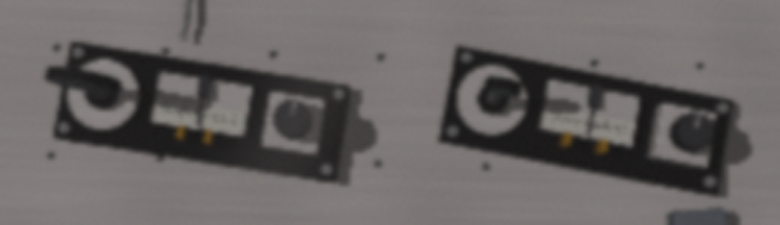

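View pics/c2.png

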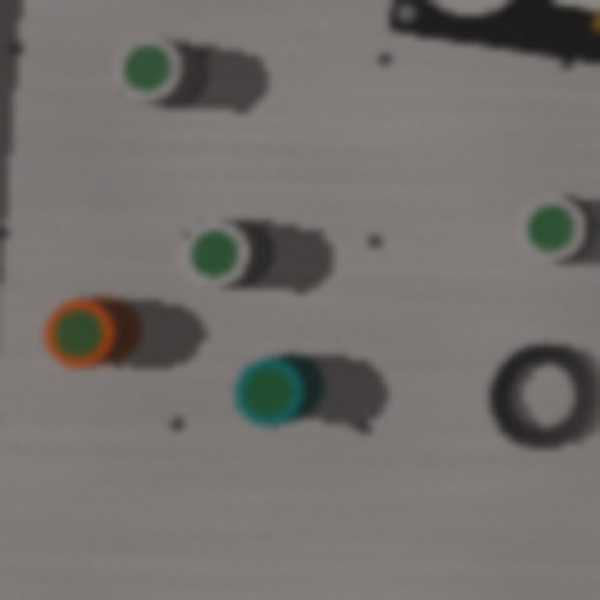

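View pics/c3.png

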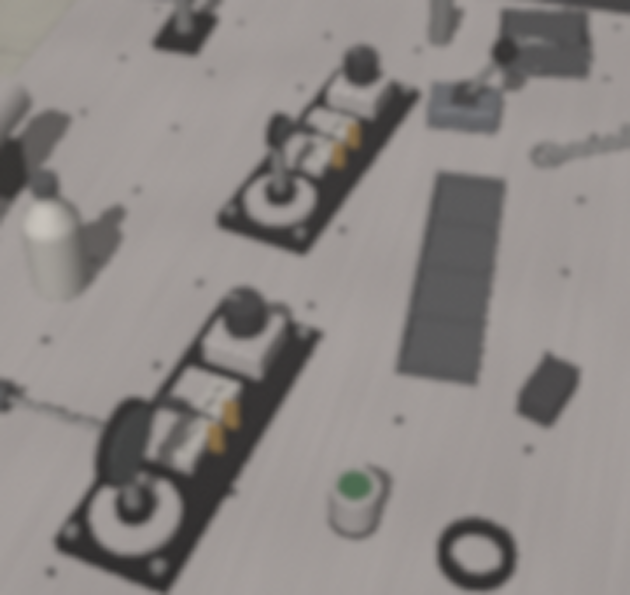

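View pics/c4.png

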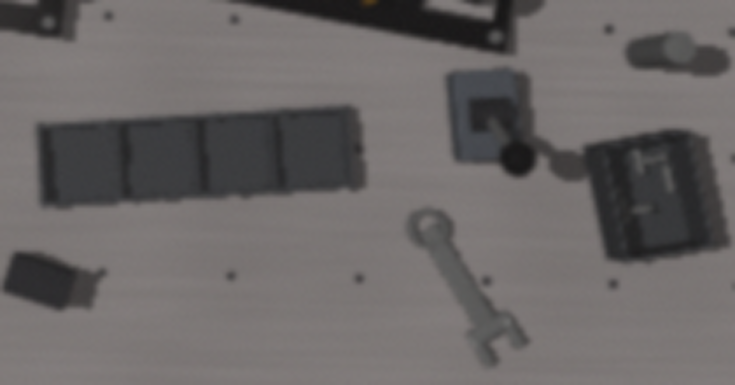

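```bash
python3 - <<'E'
from h import *
s=bot.get_state(); print(s['orientation'],s['opening'],s['tcp_pos'])
c=cam('top')
o=np.array([195,140])
for nm,(u,v),z in [('tabfarL',(180,133),40),('tabnearL',(208,137),40),('ptrL',(207,95),33),('knobL',(293,118),72),('tabfarR',(566,141),40),('tabnearR',(601,147),40),('ptrR',(596,100),33),('knobR',(689,132),72)]:
    print(nm,onz(c,*(o+np.array([u,v])/3),z).round())
o=np.array([290,190])
for nm,(u,v),z in [('trTL',(38,125),15),('trTR',(355,107),15),('trBR',(358,188),15),('trBL',(45,206),15),('knobtip',(518,157),60),('block',(488,115),20)]:
    print(nm,onz(c,*(o+np.array([u,v])/3.5),z).round())
E
```

```text
[-3.14025636e+00 -2.04211126e-04  4.29786862e-01] 1.0020812542175985 [ 229.07338278 -499.53898134  230.66978397]
tabfarL [567. 175.  40.]
tabnearL [564. 150.  40.]
ptrL [603. 153.  33.]
knobL [579.  74.  72.]
tabfarR [ 570. -169.   40.]
tabnearR [ 565. -201.   40.]
ptrR [ 609. -198.   33.]
knobR [ 577. -271.   72.]
trTL [461.  50.  15.]
trTR [ 481. -196.   15.]
trBR [ 419. -199.   15.]
trBL [399.  43.  15.]
knobtip [ 446. -309.   60.]
block [ 477. -299.   20.]
```

```bash
python3 - <<'E'
from h import *
PI=np.pi
for nm,x,y in [('R',490,-190),('L',490,158)]:
    bot.move_ptp([x,y,200],[PI,0,-0.1])
    bot.dwell(0.3)
    c,im=shot('wrist',f'w{nm}.png'); np.savez(f'w{nm}.npz',K=c[0],p=c[1],R=c[2]); print(c[1])
print(bot.get_state()['t'])
E
```

```text
[ 562.42903408 -198.44971593  343.9078598 ]
[562.63064661 150.20653172 343.88479148]
6.9667
```

View pics/wR.png

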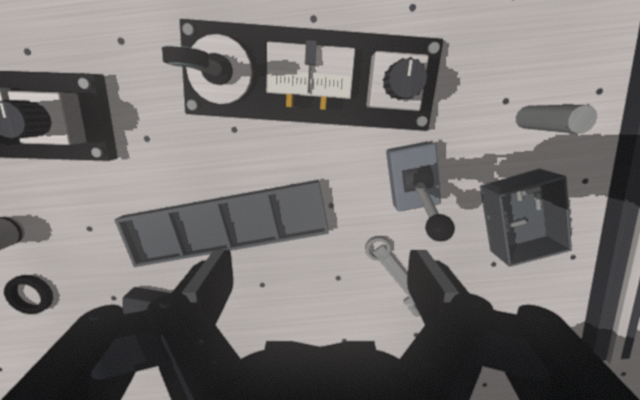

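View pics/wL.png

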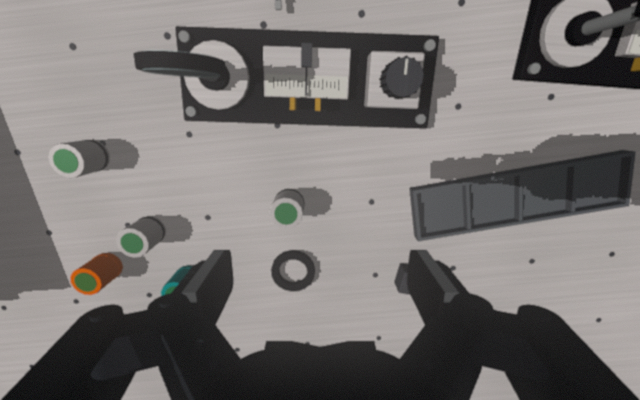

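The left unit carries the large ring, at (180,65) in the left wrist view. The right unit's ring is smaller, at (187,55) in the right view. I'll zoom on both scales.

```bash
python3 - <<'E'
from h import *
a=[cv2.resize(cv2.imread(f'pics/w{n}.png')[y:y+85,255:365],None,fx=7,fy=7,interpolation=cv2.INTER_CUBIC) for n,y in (('R',35),('L',35))]
cv2.imwrite('pics/sR.png',a[0]);cv2.imwrite('pics/sL.png',a[1])
for n in 'RL':
    im=cv2.imread(f'pics/w{n}.png'); d=np.load(f'w{n}.npz'); c=(d['K'],d['p'],d['R'])
    for b in blobs(im[:130],(10,120,80),(30,255,255),15): print(n,b[0].round(1),b[1],onz(c,*b[0],40).round(1))
E
```

```text
R [288.7 100.2] 78 [ 572.4 -169.    40. ]
R [322.8 102.9] 74 [ 566.5 -201.6   40. ]
L [635.7  64.4] 95 [ 571.4 -147.6   40. ]
L [292.3 103.6] 72 [569.1 176.6  40. ]
L [317.5 104.4] 71 [565.9 152.4  40. ]
```

View pics/sR.png

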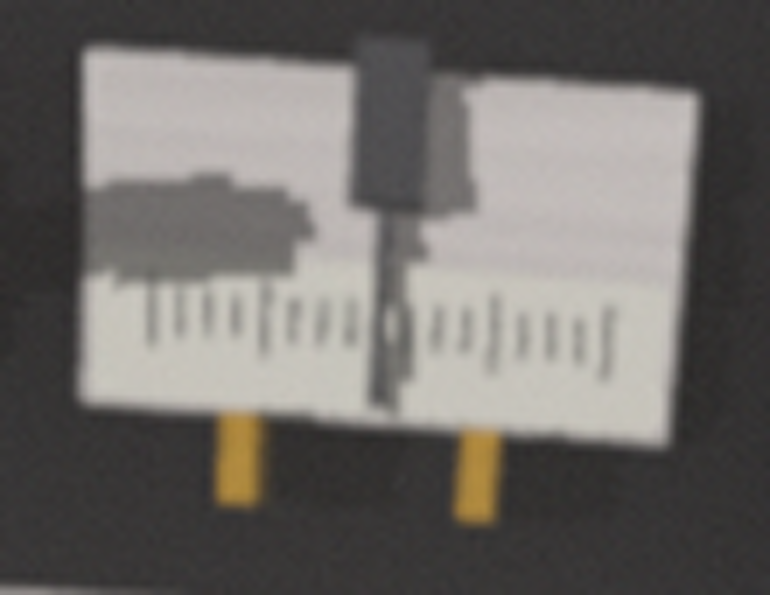

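View pics/sL.png

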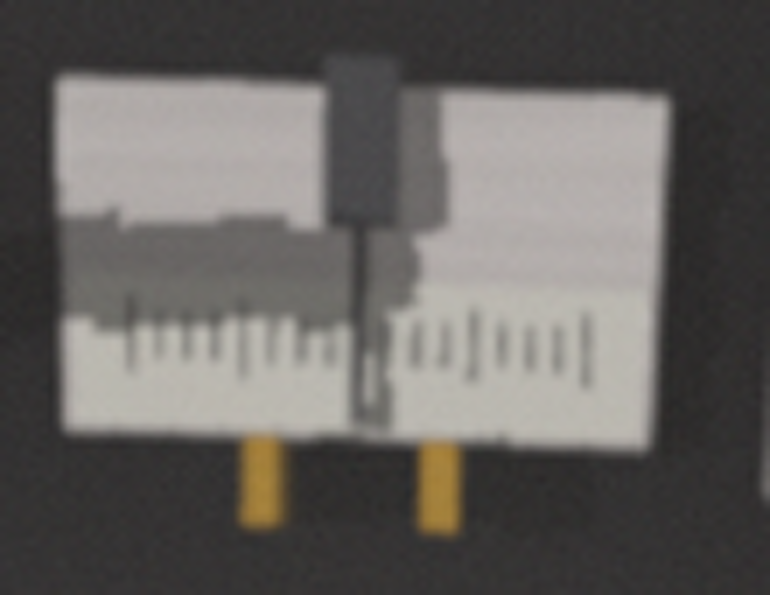

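```bash
python3 - <<'E'
from h import *
D={'R':dict(scr=[(187,30),(433,47),(421,122),(192,105)],tip=(309.7,92.1),far=(288.7,100.2),near=(322.8,102.9),knob=(406,79)),
'L':dict(scr=[(184,36),(430,45),(421,118),(191,112)],tip=(306.3,94.7),far=(292.3,103.6),near=(317.5,104.4),knob=(402,77))}
for n,q in D.items():
    d=np.load(f'w{n}.npz'); c=(d['K'],d['p'],d['R'])
    S=np.array([onz(c,*p,16)[:2] for p in q['scr']]); ctr=S.mean(0)
    y=(S[0]+S[3]-S[1]-S[2]); y/=np.linalg.norm(y); x=np.array([y[1],-y[0]])
    print(n,'ctr',ctr.round(1),'yaxis',y.round(3),'yaw',np.degrees(np.arctan2(-y[0],y[1])),[np.linalg.norm(S[i]-S[(i+1)%4]).round(1) for i in range(4)])
    for k,z in (('tip',33),('far',40),('near',40),('knob',72)):
        P=onz(c,*q[k],z)[:2]; print('  ',k,P.round(1),'local',((P-ctr)@x).round(1),((P-ctr)@y).round(1))
    print('  knob exp',(ctr-85*y).round(1))
# tray from both wrist images corners
for n,cs in (('R',[(117,218),(322,181),(329,232),(138,266)]),('L',[(411,188),(633,151),(632,203),(418,240)])):
    d=np.load(f'w{n}.npz'); c=(d['K'],d['p'],d['R'])
    S=np.array([onz(c,*p,15)[:2] for p in cs]); print('tray',n,S.round(1).tolist(),S.mean(0).round(1),[np.linalg.norm(S[i]-S[(i+1)%4]).round(1) for i in range(4)])
d=np.load('wL.npz'); c=(d['K'],d['p'],d['R'])
print(greens(c,cv2.imread('pics/wL.png')))
E
```

```text
R ctr [ 593.1 -190.4] yaxis [0.168 0.986] yaw -9.681258477312822 [np.float64(243.3), np.float64(72.5), np.float64(242.4), np.float64(70.3)]
   tip [ 578.  -189.9] local -14.9 -2.1
   far [ 572.4 -169. ] local -24.0 17.5
   near [ 566.6 -201.6] local -24.3 -15.5
   knob [ 578.2 -273.4] local -0.8 -84.4
  knob exp [ 578.8 -274.1]
L ctr [591.9 160.8] yaxis [0.13  0.992] yaw -7.46394922770884 [np.float64(243.4), np.float64(70.1), np.float64(243.3), np.float64(72.0)]
   tip [576.1 162.4] local -15.8 -0.4
   far [569.1 176.6] local -24.7 12.7
   near [565.9 152.3] local -24.7 -11.8
   knob [580.3  78.6] local -0.8 -83.0
  knob exp [580.9  76.5]
tray R [[463.3, 51.5], [483.2, -192.6], [420.3, -194.7], [399.0, 44.5]] [441.5 -72.8] [np.float64(244.9), np.float64(63.0), np.float64(240.1), np.float64(64.7)]
tray L [[465.1, 56.0], [482.7, -186.9], [421.3, -197.8], [399.4, 48.4]] [442.1 -70.1] [np.float64(243.5), np.float64(62.3), np.float64(247.2), np.float64(66.1)]
[(array([377.1, 346. ]), array([169.8, 289.8]), np.int32(40))]
```

Measured so far:
- **Right unit (small lens):** the pointer needs −13.4 mm to reach the near tab.
- **Left unit (large lens):** the pointer needs +13.1 mm to reach the far tab.
- **Checks:** the tray size and knob positions match the description.
- **Green-topped objects:** cells at top pixels (245,225), (178,230) and (164,193), plus the orange (150,246) and turquoise (190,258) decoys. The crop confirmed these.

I'll start with cell A at (459,197).

```bash
cat >> h.py <<'E'
PI=np.pi
TR=np.array([441.3,-73.5]); TY=np.array([-0.083,0.9966])
POCK=[TR+k*TY for k in (90,30,-30,-90)]
TYAW=np.arctan2(-TY[0],TY[1])   # tray rotation
DEC=[np.array([398.5,438.3]),np.array([370.5,335.5])]
def cells():
    out={}
    for n in ('top','side'):
        c,im=shot(n)
        out[n]=[g for g in greens(c,im,40,(40,60,30),(90,255,255)) if min(np.linalg.norm(g[0]-d) for d in DEC)>25 and g[2]<150]
    return out
def yawfor(pos,yaws):
    q=np.array(bot.get_state()['qpos']); best=None
    for y in yaws:
        s=solve_ik(pos,[PI,0,y])
        if s is None: continue
        k=np.abs(np.array(s)-q).max()
        if best is None or k<best[0]: best=(k,y)
    return best[1]
def pick(xy,jaw):
    y=yawfor([*xy,120],[jaw+PI/2,jaw-PI/2])
    bot.grip(0.85,40)
    bot.move_ptp([*xy,110],[PI,0,y])
    bot.movel([*xy,15],max_speed=100)
    bot.grip(0.0,40)
    print('grip',bot.get_state()['opening'])
    bot.movel([*xy,90],max_speed=120)
def place(k):
    xy=POCK[k]
    y=yawfor([*xy,120],[TYAW,TYAW+PI,TYAW-PI]) if False else yawfor([*xy,120],[TYAW+PI/2,TYAW-PI/2])
    # jaw along tray x: tool y=Rz(yaw)(0,-1,0) -> yaw=tray yaw +-90
    bot.move_ptp([*xy,90],[PI,0,y])
    hit=bot.movel([*xy,19.5],max_speed=60,threshold=8)
    s=bot.get_state(); print('place',k,hit,s['tcp_pos'],s['opening'],s['contact_force'])
    bot.grip(0.7); bot.movel([*xy,110],max_speed=120)
E
python3 - <<'E'
from h import *
print(cells())
E
```

```text
{'top': [(array([453. , 194.6]), array([245.5, 227.4]), np.int32(20))], 'side': [(array([459.1, 196.2]), array([340.8, 278.2]), np.int32(30)), (array([441.7, 370.9]), array([327.1, 345.9]), np.int32(67)), (array([537.7, 412.1]), array([276.9, 351.2]), np.int32(71))]}
```

```bash
python3 - <<'E'
from h import *
pick((459.1,196.4),TYAW)
place(0)
print(bot.get_state()['t']); print(cells()); shot('side','s1.png'); shot('wrist','w1.png')
E
```

```text
grip 0.4084925292006032
place 0 True [433.39745472  16.23028682  19.67800222] 0.403293799767435 [ 0.08634877 -0.28175898  4.77610609]
14.1583
{'top': [(array([537.3, 412.5]), array([163.9, 193.1]), np.int32(47)), (array([440.6, 370.7]), array([177.5, 230.4]), np.int32(53))], 'side': [(array([434.2,  11.8]), array([366.7, 228.4]), np.int32(18)), (array([441.7, 370.9]), array([327.1, 345.9]), np.int32(67)), (array([537.6, 412.2]), array([276.9, 351.3]), np.int32(72))]}
```

View pics/s1.png

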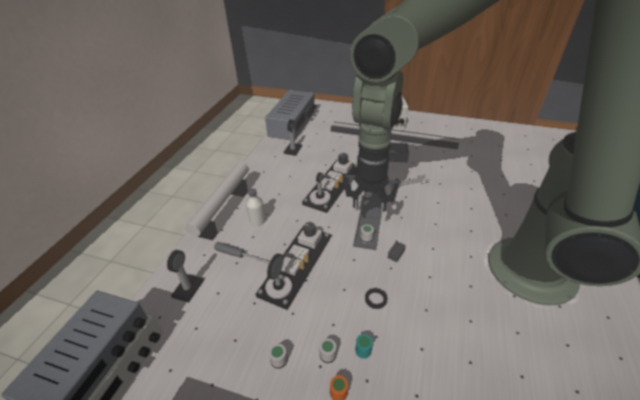

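View pics/w1.png

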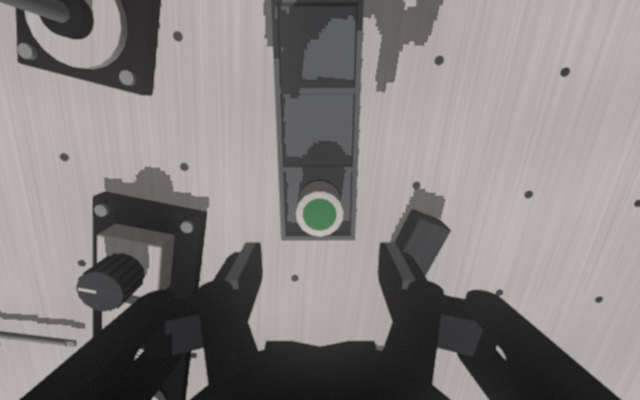

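Cell A sits in the left pocket, at (320,215) in the wrist view. B and C are next.

```bash
python3 - <<'E'
from h import *
bot.move_j  # noqa
pick((441.2,370.8),np.radians(73)); place(1)
print(bot.get_state()['t']); r=cells(); print(r)
E
```

```text
grip 0.40565809222416066
place 1 True [438.33738487 -43.49661184  19.73290235] 0.40823010015377664 [-0.795611    0.40498336  5.39691492]
22.2167
{'top': [(array([537.3, 412.5]), array([163.9, 193.1]), np.int32(47)), (array([432.7,  15.4]), array([313.5, 236.8]), np.int32(57))], 'side': [(array([439.6, -49.2]), array([369.3, 213.6]), np.int32(14)), (array([433.7,  11.7]), array([366.9, 228.4]), np.int32(17)), (array([537.7, 412.1]), array([276.9, 351.2]), np.int32(71))]}
```

```bash
python3 - <<'E'
from h import *
pick((537.4,412.3),TYAW); place(2)
xy=POCK[2]
bot.move_ptp([300,-100,260],[PI,0,0])
print(bot.get_state()['t']); print(cells()); shot('top','t2.png'); shot('side','s2.png'); shot('wrist','w2.png')
E
```

```text
grip 0.4036304379044001
place 2 True [ 443.37655028 -103.26175671   19.84130592] 0.40222851972839074 [-0.60177399  0.0909839   4.71648662]
34.75
{'top': [(array([ 443.2, -103.7]), array([358.7, 233.9]), np.int32(54)), (array([432.8,  16.2]), array([313.2, 236.7]), np.int32(53)), (array([437.9, -45. ]), array([336.4, 235.3]), np.int32(55))], 'side': [(array([ 443.5, -108.6]), array([372. , 200.5]), np.int32(10)), (array([439.5, -48.8]), array([369.3, 213.7]), np.int32(11)), (array([433.7,  11.7]), array([366.9, 228.4]), np.int32(17))]}
```

View pics/t2.png

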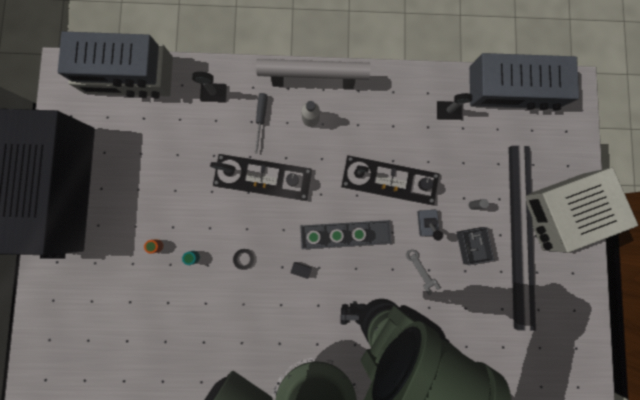

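View pics/w2.png

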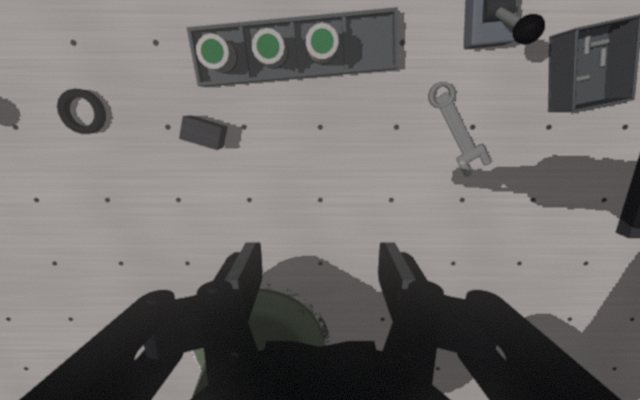

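View pics/s2.png

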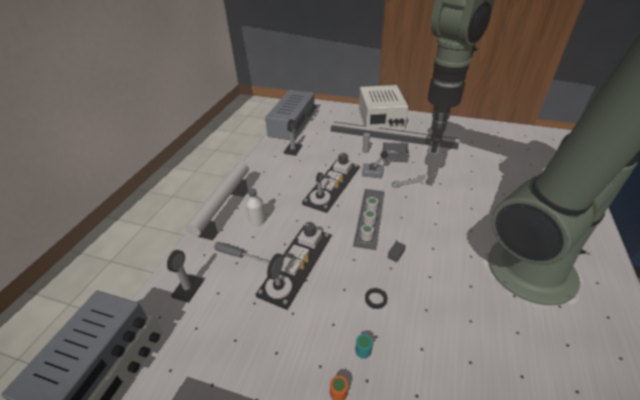

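All three cells are seated in pockets at (212,50), (268,45) and (322,40), and no fourth is in sight. Knobs next, starting with the right unit, counter-clockwise 2.23 rad.

```bash
cat >> h.py <<'E'
def turn(xy,y0,d):
    bot.grip(0.8,40)
    bot.move_ptp([*xy,120],[PI,0,y0]); bot.movel([*xy,49],max_speed=80)
    bot.grip(0.0,40); s=bot.get_state(); print('op',s['opening'],s['contact_force'].round(1) if hasattr(s['contact_force'],'round') else s['contact_force'])
    n=max(1,int(np.ceil(abs(d)/0.6)))
    for i in range(1,n+1): bot.move_ptp([*xy,49],[PI,0,y0+d*i/n])
    s=bot.get_state(); print('end',s['orientation'],s['tcp_pos'],s['contact_force'])
    bot.grip(0.8); bot.movel([*xy,120],max_speed=120)
def look(nm,f):
    x,y={'R':(490,-190),'L':(490,158)}[nm]
    bot.move_ptp([x,y,200],[PI,0,-0.1]); bot.dwell(0.3)
    c,im=shot('wrist',f+'.png'); np.savez(f+'.npz',K=c[0],p=c[1],R=c[2])
    cv2.imwrite(f'pics/{f}z.png',cv2.resize(im[35:120,255:365],None,fx=7,fy=7,interpolation=cv2.INTER_CUBIC))
E
python3 - <<'E'
from h import *
turn((578.5,-273.8),0.1,2.23)
look('R','k1'); print(bot.get_state()['t'])
E
```

```text
op 0.3599803783748304 [-1.5 -1.6  4.9]
end [3.1404772  0.00448285 2.3267393 ] [ 580.48588731 -275.16596078   49.8670654 ] [ 2.88042577 -5.14538317  2.56088486]
44.0917
```

View pics/k1z.png

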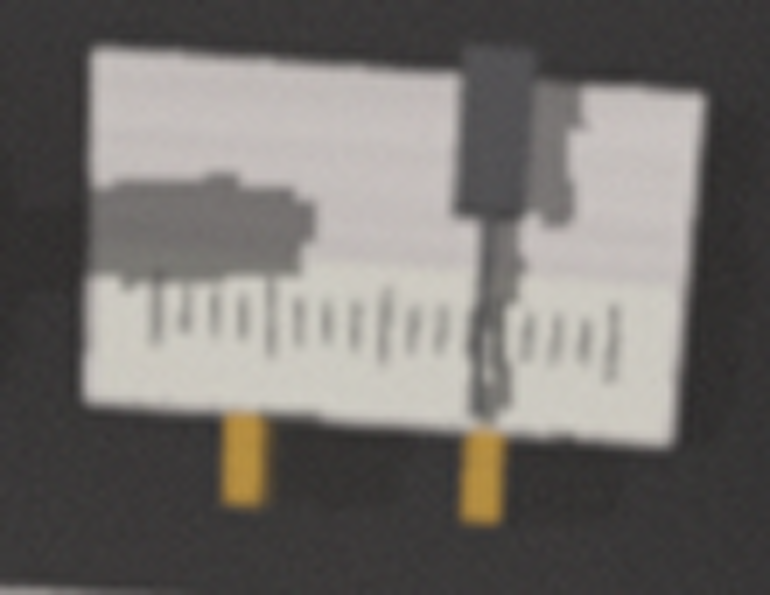

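```bash
cat >> h.py <<'E'
AX={'R':(np.array([593.1,-190.4]),np.array([0.168,0.986])),'L':(np.array([591.9,160.8]),np.array([0.130,0.992]))}
def meas(nm,f,tips):
    d=np.load(f+'.npz'); c=(d['K'],d['p'],d['R']); im=cv2.imread(f'pics/{f}.png'); ctr,y=AX[nm]; x=np.array([y[1],-y[0]])
    L=lambda P:(np.round((P[:2]-ctr)@x,2),np.round((P[:2]-ctr)@y,2))
    for b in blobs(im[35:120,255:365],(10,120,80),(30,255,255),15): print('tab',(b[0]+[255,35]).round(1),L(onz(c,*(b[0]+[255,35]),40)))
    for t in tips: print('tip',t,L(onz(c,*t,33)))
E
python3 - <<'E'
from h import *
im=cv2.cvtColor(cv2.imread('pics/k1.png'),cv2.COLOR_BGR2GRAY)
print('cols 318..332')
for r in range(66,97,2): print(r,im[r,318:333])
meas('R','k1',[(255+480/7,35+412/7)])
E
```

```text
cols 318..332
66 [186 175 157 150 142 117  92  83  86  89 100 135 171 178 152]
68 [192 191 193 195 187 147 104  99 110 115 128 168 188 192 187]
70 [191 189 191 192 183 144 102 101 111 117 128 169 190 193 193]
72 [189 188 191 190 181 139  96 100 112 115 115 133 169 188 190]
74 [200 201 201 198 183 135  98 107 117 116 124 158 184 195 194]
76 [203 202 202 199 178 131 104 112 117 119 134 180 199 202 202]
78 [187 196 200 196 163 114  95 104 106 140 167 189 195 201 203]
80 [167 188 197 176 127  92  97 101 116 171 199 194 171 183 200]
82 [165 189 196 170 120 100 121 117 120 172 195 175 153 179 199]
84 [180 201 195 159 107 100 133 123 121 173 195 175 166 185 198]
86 [200 203 201 181 132 109 136 121 116 156 186 180 180 194 197]
88 [202 202 203 192 142 114 153 142 120 133 177 199 202 202 200]
90 [202 201 200 177 132 102 116 122 120 134 178 200 201 201 200]
92 [203 202 199 176 128  98 110 118 124 141 177 200 201 202 201]
94 [197 197 194 181 153 129 122 138 173 193 201 201 201 202 201]
96 [130 133 137 150 158 157 157 160 166 166 164 162 167 174 180]
tab [289.5 100.4] (np.float64(-24.13), np.float64(17.55))
tab [323.5 103. ] (np.float64(-24.27), np.float64(-15.47))
tip (323.57142857142856, 93.85714285714286) (np.float64(-15.61), np.float64(-15.0))
```

The right needle is at column ≈322.8 and its tab at 323.5. With the slope of the needle that is about 1.2 mm short, so I'll add 0.2 rad. Then the left knob clockwise 2.18 rad.

```bash
python3 - <<'E'
from h import *
turn((578.9,-274.0),1.0,0.2)
look('R','k2')
turn((580.7,77.2),2.9,-2.18)
look('L','k3'); print(bot.get_state()['t'])
for f,cs in (('k2',318),('k3',286)):
    im=cv2.cvtColor(cv2.imread(f'pics/{f}.png'),cv2.COLOR_BGR2GRAY)
    print(f,'cols',cs)
    for r in range(66,99,3): print(r,im[r,cs:cs+15])
    meas('R' if f=='k2' else 'L',f,[])
E
```

```text
op 0.364701007533761 [-0.3 -0.9  4. ]
end [3.13936396e+00 3.99372000e-04 1.19670857e+00] [ 579.80215212 -274.59802969   49.87704975] [ 1.17167477 -1.16182402  5.52608177]
op 0.3575324902704219 [-0.8 -0.7  4.9]
end [ 3.14054005e+00 -1.61616831e-03  7.21797541e-01] [581.63551573  77.32363162  49.67549975] [0.23385184 0.83852655 5.72478129]
61.95
k2 cols 318
66 [190 185 173 158 150 143 120  96  84  88  86  90  91 105 120]
69 [194 192 192 192 194 188 151 112 117 121 125 145 156 163 181]
72 [191 189 187 190 189 183 142 108 117 124 124 152 178 187 189]
75 [201 201 202 201 201 190 142 105 129 132 135 175 196 201 201]
78 [195 200 203 200 187 169 125  95  94 108 132 175 194 200 202]
81 [164 186 197 176 161 151 115  84  86 110 118 115 135 177 200]
84 [180 200 195 167 161 143 106  83 104 144 157 146 156 187 195]
87 [204 201 203 201 193 151  99  82 105 138 180 197 198 201 199]
90 [202 202 202 203 192 143  96 105 118 134 178 198 202 201 201]
93 [202 203 201 198 178 137 122 141 136 138 176 197 203 204 201]
96 [125 130 137 146 154 157 161 166 162 156 162 167 172 175 178]
tab [289.5 100.4] (np.float
[... 232 characters left out ...]
2 [101 101 103 105 103  86  66  67  92 102 103 104 106 103 104]
75 [109 110 109 108 104  87  65  70  94 108 109 108 108 110 108]
78 [109 109 105  98  97  84  65  69  96 110 111 110 111 110 109]
81 [152 177 175 150 153 131  90  70  83 103 105  96  97 109 116]
84 [159 184 179 155 157 134  92  76 100 110 110 117 142 172 181]
87 [184 187 180 157 158 135  93 101 144 137 117 131 163 183 185]
90 [185 186 186 185 178 140  98 103 110 111 108 121 163 184 185]
93 [184 186 186 185 177 139 100 105 112 109 108 126 165 184 187]
96 [146 151 157 159 163 163 161 160 156 154 160 167 169 162 154]
tab [292.3 103.4] (np.float64(-24.47), np.float64(12.73))
tab [317.5 104.3] (np.float64(-24.65), np.float64(-11.71))
```

View pics/k2z.png

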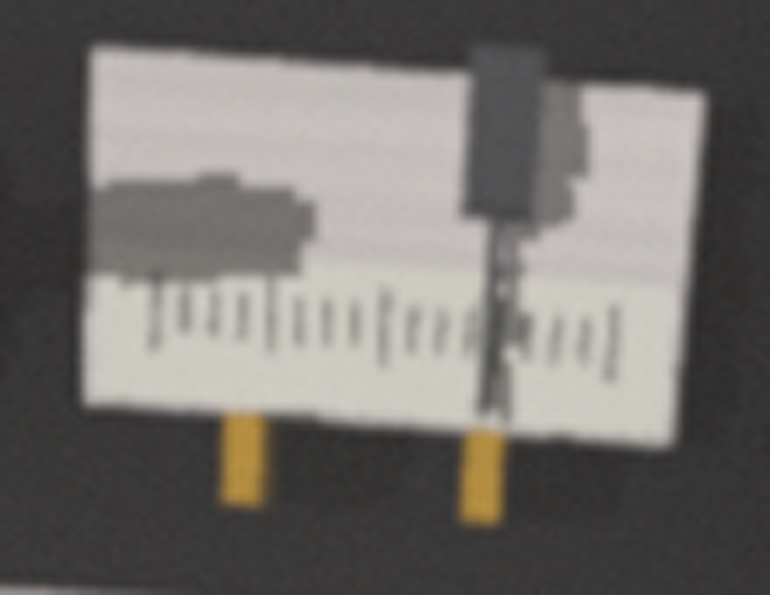

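View pics/k3z.png

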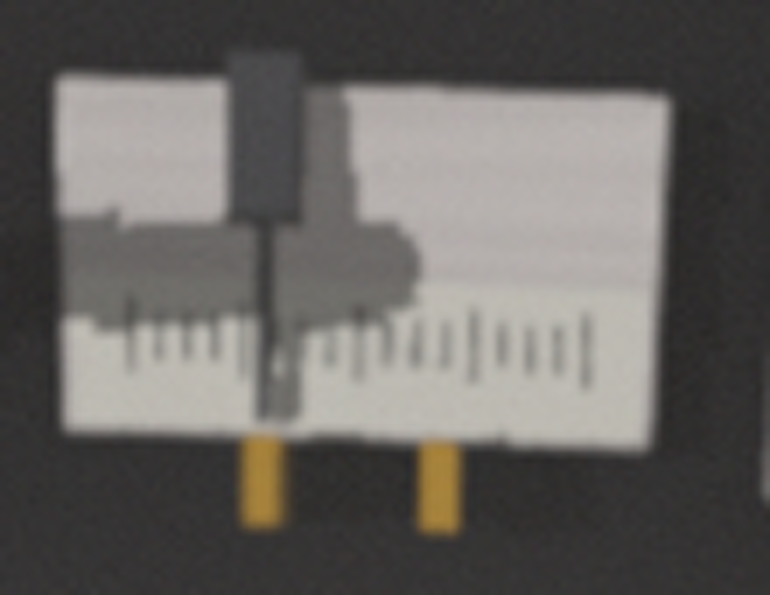

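```bash
python3 - <<'E'
from h import *
meas('R','k2',[(324.0,91),(325.2,75)]); meas('L','k3',[(292.4,91),(292.5,75)])
d=np.load('wR.npz'); c=(d['K'],d['p'],d['R'])
t=cam('top'); s=cam('side')
im=cv2.imread('pics/t2.png'); cv2.imwrite('pics/sh1.png',cv2.resize(im[200:250,410:460],None,fx=8,fy=8,interpolation=cv2.INTER_CUBIC))
im=cv2.imread('pics/s2.png'); cv2.imwrite('pics/sh2.png',cv2.resize(im[130:190,350:420],None,fx=8,fy=8,interpolation=cv2.INTER_CUBIC))
E
```

```text
tab [289.5 100.4] (np.float64(-24.15), np.float64(17.47))
tab [323.5 103. ] (np.float64(-24.3), np.float64(-15.52))
tip (324.0, 91) (np.float64(-12.98), np.float64(-15.28))
tip (325.2, 75) (np.float64(1.63), np.float64(-15.39))
tab [292.3 103.4] (np.float64(-24.47), np.float64(12.73))
tab [317.5 104.3] (np.float64(-24.65), np.float64(-11.71))
tip (292.4, 91) (np.float64(-12.82), np.float64(13.27))
tip (292.5, 75) (np.float64(1.78), np.float64(13.22))
```

View pics/sh1.png

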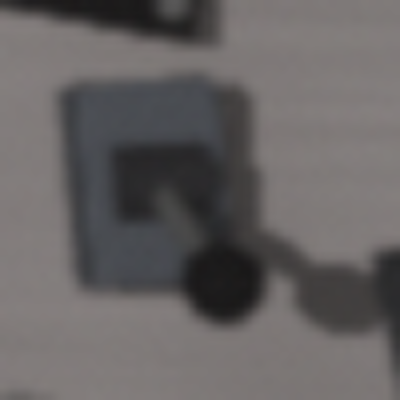

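View pics/sh2.png

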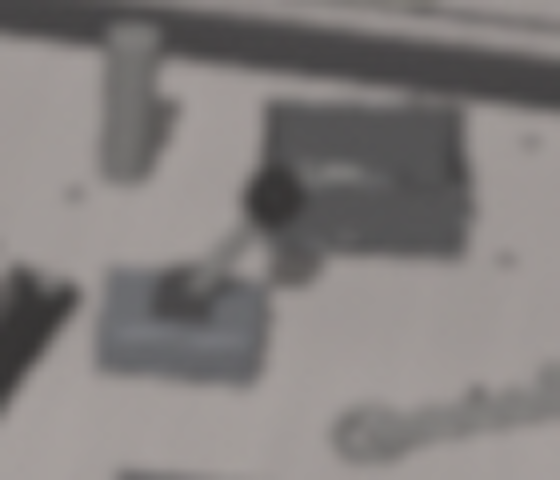

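View pics/k2.png

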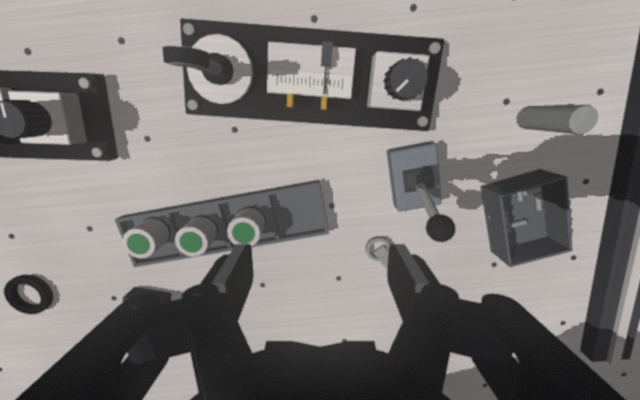

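Both needles are within about 0.5 mm of their tabs. Next I'll triangulate the shutter ball and block.

```bash
python3 - <<'E'
from h import *
d=np.load('k2.npz'); w=(d['K'],d['p'],d['R']); t=cam('top'); s=cam('side')
def tri(obs):
    A=np.zeros((3,3));b=np.zeros(3);rs=[]
    for c,u,v in obs:
        p,q=ray(c,u,v);q/=np.linalg.norm(q);M=np.eye(3)-np.outer(q,q);A+=M;b+=M@p
    X=np.linalg.solve(A,b); return X.round(1),[(proj(c,X)-[u,v]).round(1) for c,u,v in obs]
print('ball',tri([(t,438.1,235.4),(s,384.4,154.6),(w,440,228)]))
print('pivot',tri([(t,410+163/8,200+195/8),(s,350+198/8,130+288/8),(w,424,183)]))
for z in (20,25,30):
    print(z,[onz(w,u,v,z)[:2].round(0).tolist() for u,v in [(388,150),(436,142),(440,205),(396,210)]])
print('ring corner boxes tray box',[onz(w,u,v,40)[:2].round(0).tolist() for u,v in [(482,187),(565,170)]])
im=cv2.imread('pics/k2.png'); cv2.imwrite('pics/sh3.png',cv2.resize(im[130:270,380:580],None,fx=4,fy=4,interpolation=cv2.INTER_CUBIC))
E
```

```text
ball (array([ 443.7, -300.4,   82.6]), [array([-0.5,  0.3]), array([-0.1, -0.1]), array([ 1.2, -0.4])])
pivot (array([ 472.9, -300.3,   29.6]), [array([0.7, 0.1]), array([-0.3,  0.1]), array([-1.5,  0.8])])
20 [[512.0, -266.0], [515.0, -318.0], [443.0, -323.0], [442.0, -273.0]]
25 [[512.0, -265.0], [516.0, -316.0], [445.0, -321.0], [444.0, -272.0]]
30 [[513.0, -264.0], [517.0, -314.0], [447.0, -319.0], [446.0, -271.0]]
ring corner boxes tray box [[466.0, -359.0], [476.0, -443.0]]
```

View pics/sh3.png

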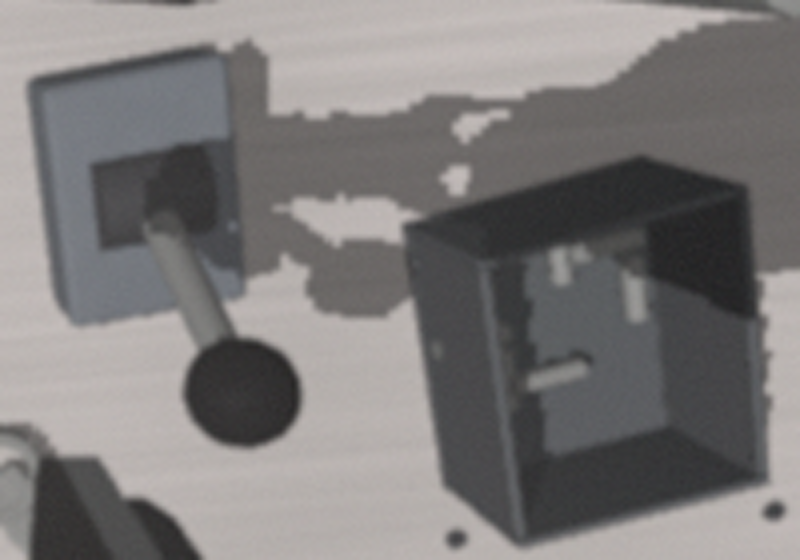

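The ball is at (444,−300,83) with radius about 12.5 mm. The pivot is near (477,−298,21), so the open position is about x=511. I'll recheck the cells, then push with the fingers closed.

```bash
python3 - <<'E'
from h import *
bot.grip(0.0,40)
bot.move_ptp([392,-304,170],[PI,0,0.08])
print(cells())
c,im=shot('top','t3.png')
bot.movel([392,-304,66],max_speed=100)
hit=bot.movel([487,-297,66],max_speed=50,threshold=25)
s=bot.get_state(); print(hit,s['tcp_pos'],s['contact_force'],s['t'])
shot('side','s3.png'); shot('wrist','w3.png')
im=cv2.imread('pics/s3.png'); cv2.imwrite('pics/s3z.png',cv2.resize(im[100:250,300:460],None,fx=4,fy=4,interpolation=cv2.INTER_CUBIC))
E
```

```text
{'top': [(array([441.3,  13. ]), array([314.5, 233.5]), np.int32(52)), (array([ 443. , -103.7]), array([358.6, 233.9]), np.int32(53)), (array([437.6, -45. ]), array([336.5, 235.4]), np.int32(53))], 'side': [(array([ 443.5, -108.6]), array([372. , 200.5]), np.int32(10)), (array([439.8, -49.3]), array([369.2, 213.6]), np.int32(10)), (array([442.9,   9. ]), array([363.9, 227.1]), np.int32(14))]}
False [ 486.94700143 -297.07399577   66.09859417] [-0.86736917 -0.25093578 -0.21476879] 70.2333
```

View pics/s3z.png

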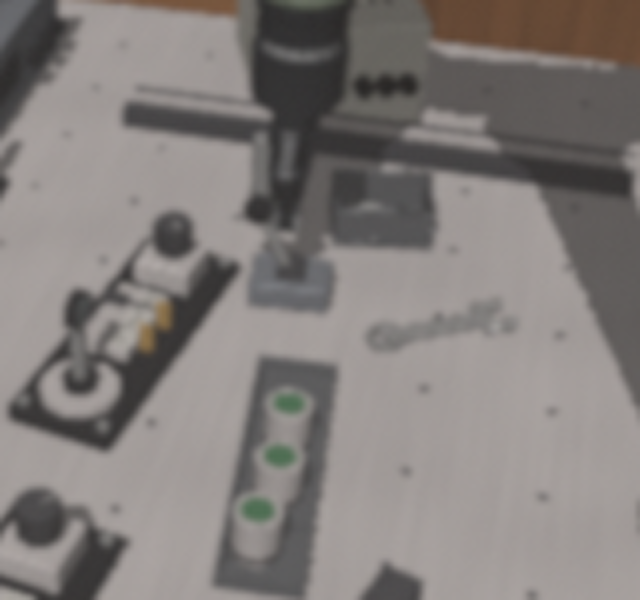

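View pics/t3.png

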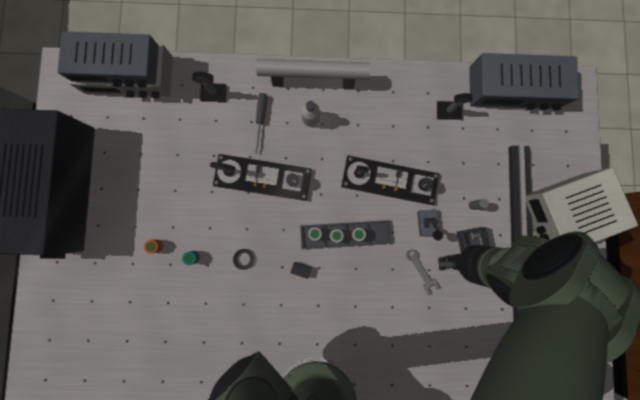

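Cell A shifted about 9 mm in x, which looks like the announced knock. I'll verify that it's still upright inside its pocket, and check the lever angle.

```bash
python3 - <<'E'
from h import *
s=cam('side'); t=cam('top')
for th in (-.5,.3,.4,.5,.6):
    X=[477.5+70*np.sin(th),-298+2.8*np.sin(th)*2,21+70*np.cos(th)]; print(th,proj(s,X).round(1),proj(t,X).round(1))
def tri(obs):
    A=np.zeros((3,3));b=np.zeros(3)
    for c,u,v in obs:
        p,q=ray(c,u,v);q/=np.linalg.norm(q);M=np.eye(3)-np.outer(q,q);A+=M;b+=M@p
    return np.linalg.solve(A,b).round(1)
print([tri([(t,*a),(s,*b)]) for a,b in [((314.5,233.5),(363.9,227.1)),((336.5,235.4),(369.2,213.6)),((358.6,233.9),(372,200.5))]])
for X in [tri([(t,314.5,233.5),(s,363.9,227.1)])]:
    print('local tray',(X[:2]-TR)@np.array([TY[1],-TY[0]]),(X[:2]-TR)@TY)
E
```

```text
-0.5 [384.2 154.5] [437.7 235.6]
0.3 [368.1 151.4] [436.6 214.1]
0.4 [366.1 151.8] [436.  211.6]
0.5 [364.1 152.4] [435.5 209.2]
0.6 [362.3 153.1] [434.8 207. ]
[array([441.7,  13.1,  44.2]), array([438.5, -44.7,  44.4]), array([ 442.9, -103. ,   44.9])]
local tray 7.586439999999977 86.27236
```

View pics/w3.png

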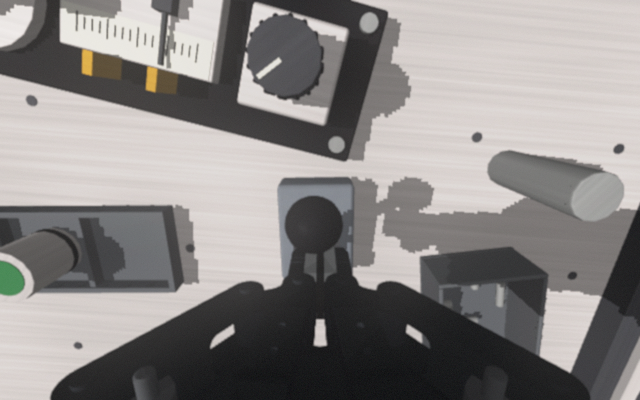

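Cell A's top is at z=44 and it's 7.6 mm off the tray axis, so it's upright in its pocket. The lever is near the end, so I'll push on until the stop is felt.

```bash
python3 - <<'E'
from h import *
hit=bot.movel([503,-295.7,66],max_speed=15,threshold=15)
s=bot.get_state(); print(hit,s['tcp_pos'],s['contact_force'],s['t'])
x,y,z=s['tcp_pos']
bot.movel([x-60,y-5,z],max_speed=100); bot.movel([x-60,y-5,200],max_speed=120)
look('R','f1')
c,im=shot('side','s4.png'); cv2.imwrite('pics/s4z.png',cv2.resize(im[100:250,300:460],None,fx=4,fy=4,interpolation=cv2.INTER_CUBIC))
print(cells(),bot.get_state()['t']); meas('R','f1',[])
E
```

```text
True [ 488.5983176  -296.68743417   65.41878832] [-1.76218201 -0.60339342  2.73171312] 70.8917
{'top': [(array([441.3,  13. ]), array([314.5, 233.5]), np.int32(52)), (array([ 443. , -103.7]), array([358.6, 233.9]), np.int32(53)), (array([437.6, -45. ]), array([336.5, 235.4]), np.int32(53))], 'side': [(array([ 444.1, -108.2]), array([371.8, 200.6]), np.int32(9)), (array([438.2, -48.8]), array([369.7, 213.8]), np.int32(11)), (array([442.9,   9. ]), array([363.9, 227.1]), np.int32(14))]} 73.9917
tab [288.4 100.2] (np.float64(-24.12), np.float64(17.44))
tab [322.5 102.5] (np.float64(-24.12), np.float64(-15.54))
```

View pics/f1.png

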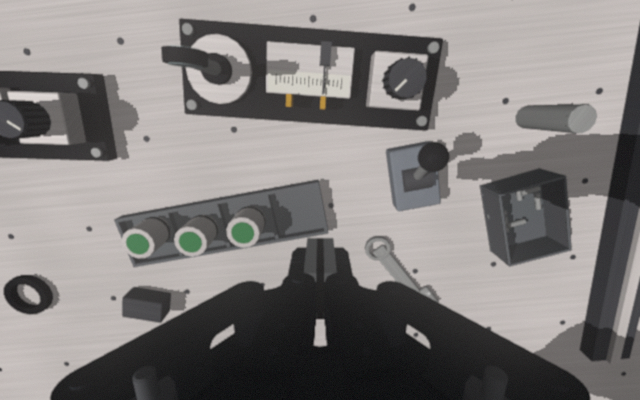

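View pics/s4z.png

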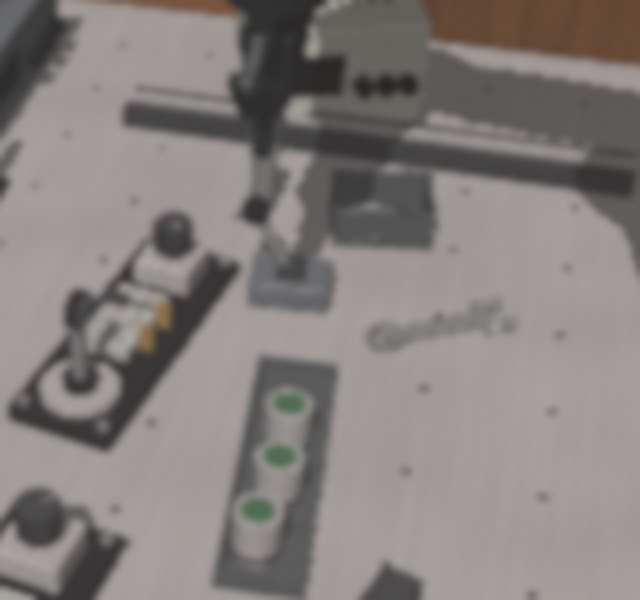

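The lever is open: side pixel (364,152) matches the predicted 0.5 rad past vertical, and the stop was felt. Last check is the left unit, then clear off and hand in.

```bash
python3 - <<'E'
from h import *
look('L','f2'); meas('L','f2',[])
bot.move_ptp([300,-100,260],[PI,0,0]); bot.dwell(0.5)
print(cells()); shot('top','t5.png'); print(bot.get_state()['contact_force'],bot.get_state()['t'])
E
```

```text
tab [292.3 103.6] (np.float64(-24.65), np.float64(12.71))
tab [317.5 104.4] (np.float64(-24.73), np.float64(-11.74))
{'top': [(array([441.3,  13. ]), array([314.5, 233.5]), np.int32(52)), (array([ 443. , -103.7]), array([358.6, 233.9]), np.int32(53)), (array([437.6, -45. ]), array([336.5, 235.4]), np.int32(53))], 'side': [(array([ 443.5, -108.6]), array([372. , 200.5]), np.int32(10)), (array([439.5, -48.8]), array([369.3, 213.7]), np.int32(11)), (array([442.6,   8.6]), array([364., 227.]), np.int32(15))]}
[-1.04495938 -0.14018934 -0.22690141] 84.0917
```

View pics/f2z.png

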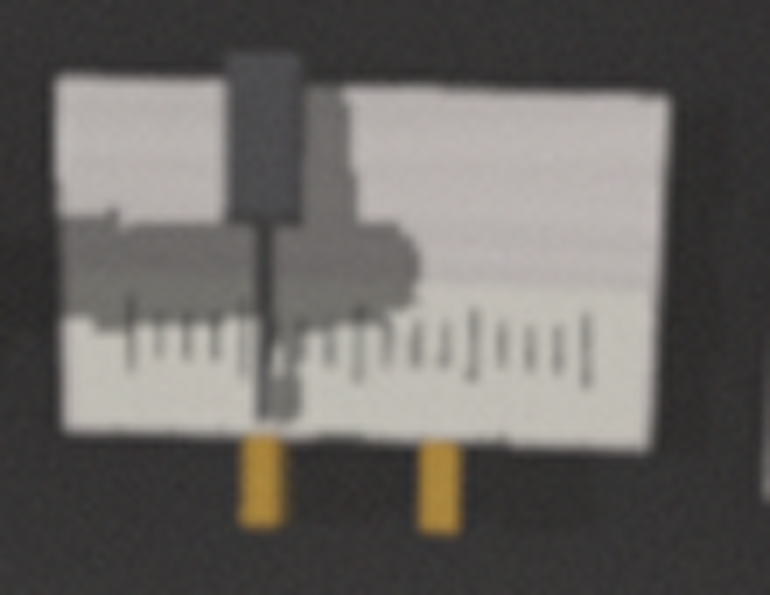

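View pics/t5.png

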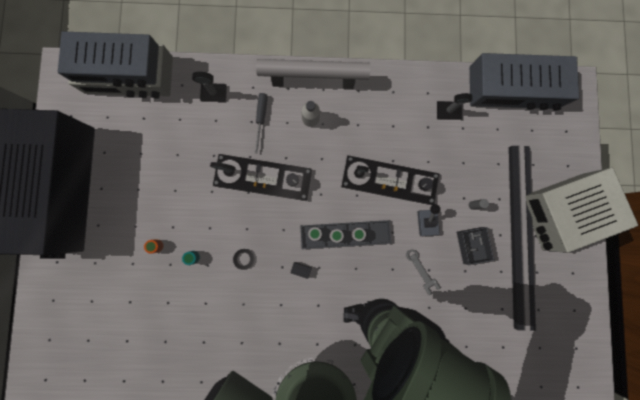

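The left needle stands on the far tab, at (262,415) above (262,480) in the crop. The three cells are in the tray, the lever is over, and the bystanders look unmoved. Handing in.

```bash
python3 -c "
from h import *
bot.sign_off(); print(bot.get_state()['t'])"
```

```text
the job is handed in; nothing more can be done
the job is handed in; nothing more can be done
```

The bench is ready and the job is handed in, at about 84 s on the robot's clock. I put the three sample cells upright in three tray pockets, and no fourth cell was in view. Next I set both pointers. Last, I pushed the shutter lever to its open stop.

- **Cells:** all three tops measured about 44–45 mm high, as expected for cells standing on the pocket floor. The left cell moved about 9 mm after I placed it, before the lever was thrown, probably the announced knock. It is still upright inside its pocket, about 8 mm off the tray axis. I only worked that shift out after the first push on the lever.
- **Pointers:** the first turn of the small-lens knob left its pointer about 1.2 mm short, so I turned it a further 0.2 rad. Both pointers then measured within about 0.5 mm of the middle of their tabs: the far tab on the large-lens unit, the near tab on the small-lens unit.
- **Shutter:** the first push felt no stop, so I pushed on until the force limit tripped. The lever then stood where the fully open position should be in the picture.
- **Other things on the bench:** both look-alikes, the tabs and the bystanders looked unmoved in the last pictures.

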